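Empty the glass crate, then free its sagging bolt and hold the gate ajar

ROBOT

A 6-joint arm with a two-finger parallel gripper is mounted at the origin on the work surface. World frame = base frame: x ahead of the robot, y to its left, z up, the work surface at z = 0. Lengths are in mm, angles in rad, forces in N, time in s.
With the tool pointing down it reaches from about 325 to 775 mm from the base axis. Payload 5.5 kg.
Tool frame: the origin (TCP) lies at the very end of the fingers, on their centre line; the grasp point (between the pads) lies 19 mm behind it; z points along the fingers, y is the line along which they close (so a half turn about z gives the same grasp; the last joint's range is limited). The gripper opens to 85 mm and grips with 20 to 120 N. Pads are 22 mm wide; open, the fingers measure 114 mm over their backs; the gripper's body (76 mm by 85 mm) begins 54 mm behind the grasp point. The pads swing forward as they close: fully open they stand 13 mm farther back than shut.
Start: joints at [1.256, 0.091, 1.231, -0, 1.82, -0.057], TCP at [152.976, 580.185, 231.275] pointing down, gripper open.
Joint ranges: [-2.87, 2.87], [-0.86, 2.18], [0.17, 2.46], [-1.51, 4.65], [0.06, 2.69], [-2.65, 2.65]. Speed limits (rad/s): [2.57, 2.57, 3.01, 3.14, 3.14, 3.14].

INTERFACE

Orientations are given as a rotation vector (axis times angle).
In Python, from bench import env, eyes, job_done, finder gives the robot as it stands.
- The arm moves only by the tool play_rows, never from a script. Its argument "commands" is a list of rows, each an object with "dp": the shift along the world's x, y, z each as a share of 0.3 m, from -1 to 1, a list of three; "delta_rot": the turn, a rotation vector about the world's x, y, z each as a share of 8 degrees, from -1 to 1, a list of three. A call has 1 to 20 rows; each row shifts and turns the commanded pose from where the row before left it; what a row does not reach is not made up. A row lasts 1/8 s, in which the tool goes at most 62.5 mm and 10.7 degrees, less where a joint would pass 70% of its speed; a pose out of reach is approached as far as the arm can. A call with a number of a shift or a turn outside -1 to 1 is refused whole. A call with a gripper value outside its range is refused whole. "claw" is the gripper's target within -1 to 1 (fully open at 1, half-way at 0, shut at -1), set as the call begins (left out, the last holds). The fingers move at their own pace and stop on an object; "force" is the grip in N (left out, the last holds). Time passes only in rows, so rows that do not move let the fingers close. It gives the time, the measured TCP pose, the force, the opening and the grip force at its end, in the units of the state.
- env.get_obs(): the state, without advancing time (a new reading comes with each control period).
- eyes.capture(name): name is "side" or "top" or "wrist"; returns the picture (384x512x3 uint8, red, green, blue); there is no depth.
- eyes.get_calibration(name): a dict with "K" (3x3 intrinsics, pixels), "dist" ([k1, k2, p1, p2, k3] as OpenCV has them; the pictures are not rectified), "rvec" (rotation vector, rad) and "tvec" (3), from world to camera coordinates, as OpenCV has them; the wrist camera has in their place "hand_eye" (4x4, takes a point from camera to tool coordinates, whose origin is the TCP and whose axes are the flange's). Camera axes: x right, y down, z forward; pixel columns grow to the right and rows downward; lengths in mm; the calibration is good to about 2 mm. A picture is of the moment at which its call begins: read the wrist's pose just before it. get_calibration takes no time and is no camera call.
- job_done(): hands the job in; it is judged then, once.
Trained networks look in the newest picture that a camera, given by its name, has taken for a name from the list of things; names that differ only in an ending like _2 or _b are one class to them, and where a whole thing is asked for, a point or a joint stands for the part that bears it (a point fixed in the world has none). Each returns a list of dicts, best first, with "confidence" (0 to 1); they miss things now and then, are a little off and sometimes report something else, mostly with a low value. They report only what shows in the picture. A call takes as long as a camera call.
- finder.boxes_of(camera, query): "xyz" ([x, y, z] in mm, in world coordinates, good to about 4 mm: the middle of the surface that is visible of it).
- finder.trace(camera, query): "pixels" (384x512 bool, what is visible of it).
The state is a dict: "clock": time; "joint_positions": joint angles; "joint_velocities": joint speeds; "joint_efforts": joint torques, N m; "position": TCP position; "tool_rot": TCP orientation; "force": force on the tool from outside, world axes, zero at the start; "ft_torque": the same for the moment, N m; "finger_gap": finger opening in mm; "grip_force": force on a finger pad.
Only numpy, scipy, OpenCV 4.12 (cv2) and the standard library are available. Lean on these libraries where they do the work, as an engineer would, in place of code of your own. Each camera call takes 0.05 s, during which the arm holds its last target. There are 200 camera calls.

TASK

Empty the plywood packing crate so its gate can be opened: lift the purple tumbler out and set it down upright (not dropped) on the round cork mat. Then take the orange knob of the barrel bolt on the crate's gate, lift the sagging bolt over the bent-up lip of its keeper while drawing it fully back towards the hinge, and pull the gate open towards the robot by about 30 degrees. The gate springs shut by itself, so finish still holding it ajar there; leave the other glassware alone and never knock the tumbler over.

Things in the scene. Friction and masses are not known exactly. Their poses are not given: they have to be found in the camera images.
- crate: fixed open-topped plywood crate, 190 (x) x 300 (y) x 100 high, origin under its centre. Its x axis points away from its front; the front (-x side, facing the robot) is a hinged gate. Inner floor 12 mm above its origin; inside clear about 160 (x) x 250 (y). The bolt's knob stands up to 147 mm above the table just before the front; otherwise nothing on it is higher than 107 mm
- tumbler_center (a point): centre (half-way up, on the axis) of the purple striped glass tumbler, 105 mm high, 52 mm across the rim, 48 at the base, wall 4 mm, 0.13 to 0.25 kg, standing upright on the crate's inner floor at the start; z is its axis, upwards
- mat_top (a point): centre of the upper face of a fixed round cork mat, 130 mm across, 6 mm thick, on the table to the robot's left
- bolt_knob (a point): centre of the bolt's upright orange round knob, 20 mm across, 45 high (22 mm below to 22 above this point), bare all round and above. Part of the steel barrel bolt (0.2 to 0.4 kg) on the gate's front, 23 mm before the gate's mid-plane; moves with bolt and gate and may turn between the fingers as the gate swings. Its axes are the gate's: y from hinge to free edge (gate shut: the crate's y)
- keeper_lip (a point): top edge of the keeper's bent-up tongue, on the post beside the gate's free edge. The bolt's downward nose is caught behind it: a bolt pulled without being lifted stays caught
- gate_hinge (a point): on the vertical hinge line of the gate, at its right-hand end seen from the robot (the crate's -y end), 100 mm above the table. The gate is 238 mm wide, 14 thick, its top at 100 mm
- bolt_lift (a joint): how far the bolt is lifted in its tall worn guides, m: 0 = sagged (rests there by its weight), 0.016 = upper stop. The nose clears the lip at 0.010 and more
- bolt_draw (a joint): how far the bolt is drawn out of the keeper, towards the hinge (gate shut: the crate's -y), m: 0 = fully shot, 0.045 = fully drawn. Caught by the lip after about 0.006 unless lifted; past 0.024 the nose is over the lip, at 0.028 the bolt is out of the keeper: it may sag again and the gate can swing. About 1 to 2 N of friction; stays where put
- gate (a joint): gate angle, rad: 0 = shut; grows as the free edge swings towards the robot (counter-clockwise from above); at most 1.4. A spring shuts it (2 to 5 N at the knob)
- yellow_bowl: bystander: waisted clear double bowl with yellow rims, 103 mm across, 88 high; origin at its underside
- blue_vase: bystander: blue vase, 70 mm across, 150 high; origin at its underside
- amber_jar: bystander: amber jar, 76 mm across, 100 high; origin at its underside
- green_float: bystander: green glass float, 90 mm across, 75 high; origin at its underside
- clear_goblet: bystander: clear goblet, 72 mm across, 140 high; origin at its underside
- spray_can: bystander: grey can, 56 mm across, 160 high; origin at its underside

How it is judged (in metres and radians):
On the way, in this order (a step that is already met when the one before it is completed fails the run):
1. the tumbler stands upright on the cork mat, let go (horizontal distance between tumbler_center and mat_top below 0.042 m and height (world z) of tumbler_center between 0.05 and 0.066 m and angle between tumbler_center's own z axis and vertical below 0.12 rad and contact force between the fingers and tumbler below 0.1 N), for 0.2 s.
2. the bolt is lifted while its nose is still behind the lip (value of joint bolt_lift above 0.008 m and value of joint bolt_draw below 0.02 m), for 0.02 s.
3. the bolt is drawn back out of the keeper (value of joint bolt_draw above 0.03 m), for 0.1 s.
At the end, for the whole second after the job is handed in: the fingers hold the gate or its bolt (at least 0.5 N) with the gate still, between 0.31 and 0.8 rad (18 to 45 degrees) open, the bolt drawn more than 28 mm; the tumbler stands upright (within 7 degrees) and still on the cork mat, wholly on it (axis within 42 mm of its centre) (value of joint gate between 0.31 and 0.8 rad and velocity of joint gate between -0.1 and 0.1 rad/s and contact force between the fingers and gate above 0.5 N and value of joint bolt_draw above 0.028 m and horizontal distance between tumbler_center and mat_top below 0.042 m and height (world z) of tumbler_center between 0.05 and 0.066 m and angle between tumbler_center's own z axis and vertical below 0.12 rad and linear speed of tumbler below 0.03 m/s); the arm keeps its last pose, push and grip.
It fails at once if the tumbler is knocked over (angle between tumbler_center's own z axis and vertical above 0.7 rad).
It fails at once if the tumbler is dropped (falls free faster than 0.6 m/s) (linear speed of tumbler above 0.6 m/s and contact force between the fingers and tumbler below 0.05 N).
It fails at once if other glassware is disturbed (moved more than 30 mm) (distance of any of yellow_bowl, blue_vase, amber_jar, green_float, clear_goblet, spray_can from where it was at the start of the episode above 0.03 m).
It also fails if it takes over 58 s, if anything falls off the work surface, if the arm or the gripper's body presses on something with over 40 N, if the wrist force passes 120 N, or if a joint passes its speed limit or range.

## Working session

There is one attempt and no reset: what is moved stays moved. The work goes in short steps, Python scripts to look and compute and a tool call to move; the robot and the scene stay as the last step left them, time stands still between calls to the robot, and variables do not carry over. Pictures are saved under pics/ and viewed, at most 10 in all, crops included, and the job is handed in when it is done.

Besides the shell and the picture viewer there is one more tool, called after ">>>" as name(argument=value, ...) on one line, values as JSON. play_rows: Moves the arm, as the interface text tells. Shift numbers are shares of 0.3 m and turn numbers shares of 8 degrees, none past 1 either way. Its arguments: {"type":"object","properties":{"commands":{"type":"array","items":{"type":"object","properties":{"dp":{"type":"array","items":{"type":"number"}},"delta_rot":{"type":"array","items":{"type":"number"}}}}},"claw":{"type":"number"},"force":{"type":"number"}},"required":["commands"]}

```bash
mkdir -p pics; cat > h.py <<'E'
import numpy as np, cv2
from bench import env, eyes, job_done, finder
def save(n,f):
    im=eyes.capture(n); cv2.imwrite('pics/'+f,im[:,:,::-1]); return im
def ray(n,px):
    c=eyes.get_calibration(n); K=np.array(c['K'],float); d=np.array(c['dist'],float)
    u=cv2.undistortPoints(np.array([[px]],float),K,d)[0,0]; v=np.array([u[0],u[1],1.])
    if 'hand_eye' in c:
        o=env.get_obs(); H=np.array(c['hand_eye']); R=cv2.Rodrigues(np.array(o['tool_rot'],float))[0]
        return R@H[:3,3]+np.array(o['position']), R@H[:3,:3]@v
    R=cv2.Rodrigues(np.array(c['rvec'],float))[0]; t=np.array(c['tvec'],float).ravel()
    return -R.T@t, R.T@v
def proj(n,P):
    c=eyes.get_calibration(n)
    return cv2.projectPoints(np.array([P],float),np.array(c['rvec'],float),np.array(c['tvec'],float),np.array(c['K'],float),np.array(c['dist'],float))[0][0,0]
def atz(n,px,z):
    o,d=ray(n,px); return o+d*(z-o[2])/d[2]
def tri(rays):
    A=0;b=0
    for o,d in rays:
        d=d/np.linalg.norm(d);M=np.eye(3)-np.outer(d,d);A=A+M;b=b+M@o
    return np.linalg.solve(A,b)
E
python3 - <<'E'
from h import *
a=save('top','top1.png'); b=save('side','side1.png')
print(env.get_obs())
for n in ['tumbler_center','mat_top','bolt_knob','keeper_lip','gate_hinge','crate','gate','yellow_bowl','blue_vase','amber_jar','green_float','clear_goblet','spray_can']:
    for c in ['top','side']:
        try:
            r=finder.boxes_of(c,n); print(n,c,[(np.round(x['xyz']).tolist(),round(x['confidence'],2)) for x in r[:2]])
        except Exception as e: print(n,c,e)
E
```

```text
{'clock': 0.1, 'joint_positions': array([ 1.25633512e+00,  9.17973113e-02,  1.23177703e+00,  4.42579447e-06,
        1.81980236e+00, -5.67464775e-02]), 'joint_velocities': array([-0.00020727, -0.0019359 , -0.0029108 ,  0.00052575, -0.00166432,
        0.00033304]), 'joint_efforts': array([ 2.54665007e-03, -4.60220075e+01, -4.19216001e+01,  4.99084524e-05,
        1.07372337e-02, -1.86571680e-05]), 'position': array([152.87091239, 579.93424947, 230.24918157]), 'tool_rot': array([-4.03653310e-01, -3.11521522e+00,  2.75271031e-03]), 'force': array([-0.33472122,  0.29536146, -0.67529324]), 'ft_torque': array([0.00420621, 0.05941141, 0.01640295]), 'grip_force': 0.0, 'finger_gap': 85.35968533602477}
tumbler_center top [([602.0, -82.0, 72.0], 0.62), ([445.0, 323.0, 9.0], 0.55)]
tumbler_center side [([593.0, -94.0, 83.0], 0.63)]
mat_top top [([447.0, 322.0, 8.0], 0.81)]
mat_top side []
bolt_knob top [([495.0, -60.0, 81.0], 0.56), ([767.0, 94.0, 80.0], 0.19)]
bolt_knob side [([491.0, -69.0, 85.0], 0.56)]
keeper_lip top [([598.0, -125.0, 12.0], 0.8)]
keeper_lip side [([591.0, -131.0, 50.0], 0.
[... 341 characters left out ...]
op [([696.0, 341.0, 26.0], 0.91)]
yellow_bowl side [([705.0, 330.0, 19.0], 0.76), ([489.0, -62.0, 86.0], 0.3)]
blue_vase top [([766.0, -26.0, 77.0], 0.61)]
blue_vase side [([781.0, -48.0, 80.0], 0.96), ([781.0, 79.0, 61.0], 0.58)]
amber_jar top [([764.0, 92.0, 77.0], 0.71)]
amber_jar side [([781.0, 80.0, 61.0], 0.69)]
green_float top [([770.0, -124.0, 58.0], 0.78), ([492.0, -61.0, 80.0], 0.67)]
green_float side [([781.0, -154.0, 54.0], 0.97)]
clear_goblet top [([472.0, -399.0, 12.0], 0.86)]
clear_goblet side [([470.0, -430.0, 12.0], 0.79)]
spray_can top [([630.0, -423.0, 146.0], 0.96), ([765.0, -30.0, 77.0], 0.41)]
spray_can side [([630.0, -460.0, 139.0], 0.72), ([487.0, -63.0, 81.0], 0.66)]
```

View pics/top1.png

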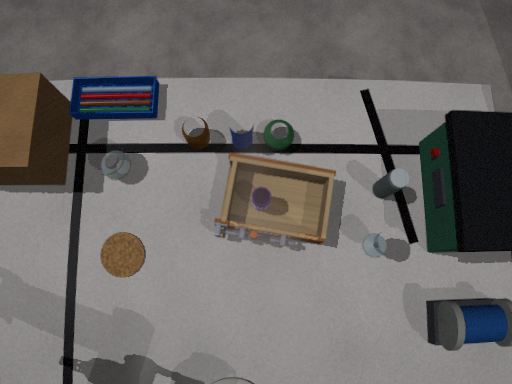

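View pics/side1.png

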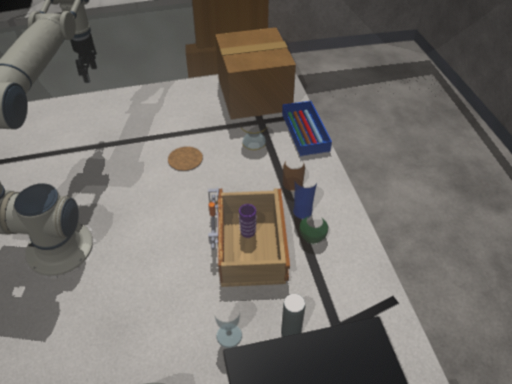

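The top view shows the tumbler at (261,198), the mat at (123,255), the knob at about (253,234) and the keeper at about (222,228). The crate is yawed a little. In the side view the tumbler is at (248,220) and the knob at (212,207).

```bash
python3 - <<'E'
from h import *
a=cv2.imread('pics/top1.png'); b=cv2.imread('pics/side1.png')
eyes.capture('top');eyes.capture('side')
M={}
for n in ['tumbler_center','mat_top','bolt_knob']:
    for c in ['top','side']:
        for r in finder.trace(c,n)[:2]:
            m=r['pixels']; ys,xs=np.nonzero(m)
            print(n,c,round(r['confidence'],2),m.sum(),'x',xs.min(),xs.max(),'y',ys.min(),ys.max(),'cen',xs.mean().round(1),ys.mean().round(1))
print('mat',atz('top',(123,255),6),atz('side',(185.5,158),6))
for nm,px in dict(FL=(220,222),FR=(326,242),BL=(231,156),BR=(334,170)).items(): print(nm,atz('top',px,103).round(1))
# orange pixels
for c,im in (('top',a),('side',b)):
    hsv=cv2.cvtColor(im,cv2.COLOR_BGR2HSV); pm=cv2.inRange(hsv,(118,40,30),(160,255,255)); om=cv2.inRange(hsv,(4,190,130),(16,255,255))
    x0,y0,x1,y1=(205,140,345,260) if c=='top' else (200,175,300,295)
    for k,m in (('purple',pm),('orange',om)):
        ys,xs=np.nonzero(m[y0:y1,x0:x1]); 
        if len(xs): print(c,k,len(xs),xs.min()+x0,xs.max()+x0,ys.min()+y0,ys.max()+y0,np.median(xs)+x0,np.median(ys)+y0)
A=cv2.resize(a[145:255,205:345],None,fx=4,fy=4,interpolation=cv2.INTER_CUBIC)
B=cv2.resize(b[180:290,200:265],None,fx=3.6,fy=3.6*440/396,interpolation=cv2.INTER_CUBIC)
B=cv2.resize(b[180:290,200:258],(232,440),interpolation=cv2.INTER_CUBIC)
cv2.imwrite('pics/crop1.png',np.hstack([A,B]))
E
```

```text
tumbler_center top 0.74 336 x 252 269 y 187 209 cen 260.7 198.1
tumbler_center side 0.92 506 x 238 255 y 204 236 cen 246.9 219.4
tumbler_center side 0.58 6541 x 208 289 y 187 286 cen 248.8 237.9
mat_top top 0.74 1572 x 100 144 y 232 277 cen 122.0 254.5
mat_top side 0.56 603 x 168 200 y 148 170 cen 184.5 158.8
bolt_knob top 0.69 298 x 220 292 y 229 244 cen 254.0 235.7
bolt_knob top 0.5 662 x 372 408 y 169 197 cen 390.2 183.4
bolt_knob side 0.59 257 x 208 215 y 195 248 cen 212.1 218.3
mat [442.00034745 315.80012543   6.        ] [449.75394804 316.51346545   6.        ]
FL [527.6  30.2 103. ]
FR [ 474.7 -250.1  103. ]
BL [708.8   3.3 103. ]
BR [ 670.8 -278.4  103. ]
top purple 173 232 298 140 206 260.0 196.0
side purple 486 239 299 183 236 248.0 218.0
side orange 1 211 211 204 204 211.0 204.0
```

View pics/crop1.png

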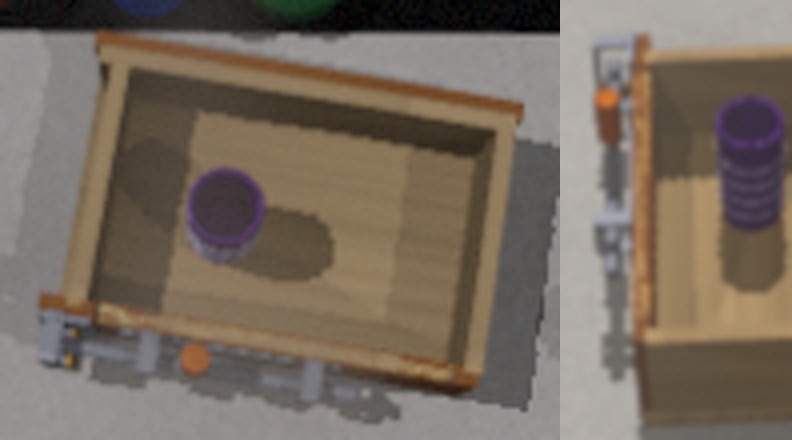

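The crop puts the tumbler rim at top (261.5,196.3) and side (247.8,210.5). The knob's top face is at top (253.5,235) and side about (211.8,203.5).

```bash
python3 - <<'E'
from h import *
T=[('top',(261.4,196.2)),('side',(247.7,210.8))]; K=[('top',(253.4,235)),('side',(211.7,203.8))]
for nm,L,z in (('rim',T,117),('knobtop',K,147)):
    print(nm,'tri',tri([ray(c,p) for c,p in L]).round(1),[atz(c,p,z).round(1) for c,p in L])
f=lambda x,y:(x/4+205,y/4+145)
# gate top front edge left/right, back wall top edge
for nm,p in dict(fl=(40,298),fr=(475,378),bl=(100,36),br=(522,104)).items(): print(nm,atz('top',f(*p),105).round(1))
E
```

```text
rim tri [597.5 -79.2 113.2] [array([594.8, -79.1, 117. ]), array([598.8, -82.2, 117. ])]
knobtop tri [492.7 -57.8 147.2] [array([489.6, -57.9, 147. ]), array([495.8, -57.4, 147. ])]
fl [533.9  43.4 105. ]
fr [ 481.2 -243.9  105. ]
bl [713.8   6.  105. ]
br [ 667.5 -282.   105. ]
```

>>> play_rows(commands=[{"dp": [0.1, -0.15, 0], "delta_rot": [0, 0, 0.04]}, {"dp": [0.1, -0.15, 0], "delta_rot": [0, 0, 0.04]}, {"dp": [0.1, -0.15, 0], "delta_rot": [0, 0, 0.04]}, {"dp": [0.1, -0.15, 0], "delta_rot": [0, 0, 0.04]}, {"dp": [0.1, -0.15, 0], "delta_rot": [0, 0, 0.04]}, {"dp": [0.1, -0.15, 0], "delta_rot": [0, 0, 0.04]}, {"dp": [0.1, -0.15, 0], "delta_rot": [0, 0, 0.04]}, {"dp": [0.1, -0.15, 0], "delta_rot": [0, 0, 0.04]}, {"dp": [0.1, -0.15, 0], "delta_rot": [0, 0, 0.04]}, {"dp": [0.1, -0.15, 0], "delta_rot": [0, 0, 0.04]}, {"dp": [0.1, -0.15, 0], "delta_rot": [0, 0, 0.04]}, {"dp": [0.1, -0.15, 0], "delta_rot": [0, 0, 0.04]}, {"dp": [0.1, -0.14, 0], "delta_rot": [0, 0, 0.04]}, {"dp": [0.1, -0.1, 0], "delta_rot": [0, 0, 0.04]}, {"dp": [0.05, -0.1, 0], "delta_rot": [0, 0, 0.04]}, {"dp": [0, 0, 0], "delta_rot": [0, 0, 0]}, {"dp": [0, 0, 0], "delta_rot": [0, 0, 0]}], claw=1, force=40)

```text
clock: 3.92
position: [587.7, -61.3, 231.3]
tool_rot: [-0.273, -3.129, -0.001]
force: [-0.1, 1.4, 0.3]
finger_gap: 85.6
grip_force: 0.0
```

```bash
python3 - <<'E'
from h import *
o=env.get_obs(); print(o['clock'],o['position'],o['tool_rot'],o['force'])
save('wrist','w1.png')
for n in ['tumbler_center','bolt_knob']:
    print(n,[(np.round(x['xyz']).tolist(),round(x['confidence'],2)) for x in finder.boxes_of('wrist',n)[:2]])
E
```

```text
3.925 [587.73679546 -61.30137357 231.30100336] [-2.72925431e-01 -3.12940809e+00 -7.84199570e-04] [-0.14700913  1.43842655  0.32280664]
tumbler_center [([605.0, -81.0, 86.0], 0.67)]
bolt_knob [([493.0, -58.0, 80.0], 0.88)]
```

View pics/w1.png

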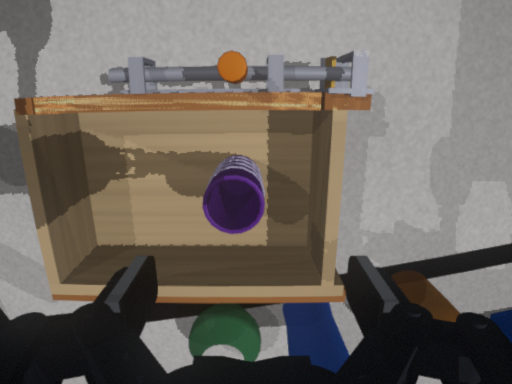

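The wrist view shows the rim centre at (234,202) and the knob's top at (232,66). The gate runs parallel to the closing line.

```bash
python3 - <<'E'
from h import *
for nm,p,q,s,z in (('rim',(234,202),(261.4,196.2),(247.7,210.8),117),('knob',(232,66),(253.4,235),(211.7,203.8),147)):
    R=[ray('wrist',p),ray('top',q),ray('side',s)]
    print(nm,tri(R).round(1),atz('wrist',p,z).round(1),tri(R[:2]).round(1),tri([R[0],R[2]]).round(1))
print([atz('wrist',p,100).round(1) for p in ((22,107),(366,108))])
E
```

```text
rim [597.1 -78.2 111.4] [593.8 -76.8 117. ] [597.6 -78.9 103.7] [598.  -77.3 110.4]
knob [492.8 -57.7 147. ] [492.9 -57.6 147. ] [491.2 -58.2 128.4] [494.4 -57.8 147.8]
[array([ 485.8, -239.6,  100. ]), array([538.4,  42.1, 100. ])]
```

>>> play_rows(commands=[{"dp": [0.027, -0.057, 0]}, {"dp": [0, 0, -0.1]}, {"dp": [0, 0, -0.1]}, {"dp": [0, 0, -0.1]}, {"dp": [0, 0, -0.08]}, {"dp": [0, 0, -0.07]}, {"dp": [0, 0, -0.07]}, {"dp": [0, 0, 0]}, {"dp": [0, 0, 0]}])

```text
invalid input
```

>>> play_rows(commands=[{"dp": [0, 0, 0]}, {"dp": [0, 0, 0]}, {"dp": [0, 0, 0]}, {"dp": [0, 0, 0]}, {"dp": [0, 0, 0]}, {"dp": [0, 0, 0]}, {"dp": [0, 0, 0]}, {"dp": [0, 0, 0]}], claw=-1, force=35)

```text
invalid input
```

>>> play_rows(commands=[{"dp": [0.027, -0.057, 0], "delta_rot": [0, 0, 0]}, {"dp": [0, 0, -0.1], "delta_rot": [0, 0, 0]}, {"dp": [0, 0, -0.1], "delta_rot": [0, 0, 0]}, {"dp": [0, 0, -0.1], "delta_rot": [0, 0, 0]}, {"dp": [0, 0, -0.08], "delta_rot": [0, 0, 0]}, {"dp": [0, 0, -0.07], "delta_rot": [0, 0, 0]}, {"dp": [0, 0, -0.07], "delta_rot": [0, 0, 0]}, {"dp": [0, 0, 0], "delta_rot": [0, 0, 0]}, {"dp": [0, 0, 0], "delta_rot": [0, 0, 0]}])

```text
clock: 5.2
position: [596.6, -79.0, 76.2]
tool_rot: [0.273, 3.128, -0.0]
force: [0.4, 0.2, 0.8]
finger_gap: 85.3
grip_force: 0.0
```

>>> play_rows(commands=[{"dp": [0, 0, 0], "delta_rot": [0, 0, 0]}, {"dp": [0, 0, 0], "delta_rot": [0, 0, 0]}, {"dp": [0, 0, 0], "delta_rot": [0, 0, 0]}, {"dp": [0, 0, 0], "delta_rot": [0, 0, 0]}, {"dp": [0, 0, 0], "delta_rot": [0, 0, 0]}, {"dp": [0, 0, 0], "delta_rot": [0, 0, 0]}, {"dp": [0, 0, 0], "delta_rot": [0, 0, 0]}, {"dp": [0, 0, 0], "delta_rot": [0, 0, 0]}], claw=-1, force=35)

```text
clock: 6.2
position: [596.7, -78.8, 76.6]
tool_rot: [0.273, 3.128, 0.0]
force: [0.1, 0.1, 6.0]
finger_gap: 50.8
grip_force: 36.9
```

>>> play_rows(commands=[{"dp": [0, 0, 0.03], "delta_rot": [0, 0, 0]}, {"dp": [0, 0, 0.06], "delta_rot": [0, 0, 0]}, {"dp": [0, 0, 0.08], "delta_rot": [0, 0, 0]}, {"dp": [0, 0, 0.09], "delta_rot": [0, 0, 0]}, {"dp": [0, 0, 0.09], "delta_rot": [0, 0, 0]}, {"dp": [0, 0, 0.06], "delta_rot": [0, 0, 0]}, {"dp": [0, 0, 0.03], "delta_rot": [0, 0, 0]}, {"dp": [0, 0, 0], "delta_rot": [0, 0, 0]}])

```text
clock: 7.2
position: [596.2, -79.0, 207.5]
tool_rot: [0.273, 3.129, -0.0]
force: [-0.8, -1.2, -3.1]
finger_gap: 50.8
grip_force: 37.0
```

```bash
python3 - <<'E'
from h import *
save('side','s2.png')
r=finder.boxes_of('side','tumbler_center'); print([(np.round(x['xyz']).tolist(),round(x['confidence'],2)) for x in r[:2]])
for q in ('mat_top',):
  for c in ('top','side'):
    m=finder.trace(c,q) if c=='side' else (eyes.capture('top'),finder.trace(c,q))[1]
    for r in m[:1]:
        ys,xs=np.nonzero(r['pixels']);print(c,len(xs),xs.min(),xs.max(),ys.min(),ys.max(),atz(c,((xs.min()+xs.max())/2,(ys.min()+ys.max())/2),5))
E
```

```text
[([592.0, -96.0, 194.0], 0.8)]
top 1573 100 144 232 277 [443.42622972 319.13091916   5.        ]
side 719 167 202 146 171 [445.85654949 315.76665306   5.        ]
```

>>> play_rows(commands=[{"dp": [-0.021, 0.055, 0], "delta_rot": [0, 0, 0]}, {"dp": [-0.042, 0.11, 0], "delta_rot": [0, 0, 0]}, {"dp": [-0.042, 0.11, 0], "delta_rot": [0, 0, 0]}, {"dp": [-0.042, 0.11, 0], "delta_rot": [0, 0, 0]}, {"dp": [-0.042, 0.11, 0], "delta_rot": [0, 0, 0]}, {"dp": [-0.042, 0.11, 0], "delta_rot": [0, 0, 0]}, {"dp": [-0.042, 0.11, 0], "delta_rot": [0, 0, 0]}, {"dp": [-0.042, 0.11, 0], "delta_rot": [0, 0, 0]}, {"dp": [-0.042, 0.11, 0], "delta_rot": [0, 0, 0]}, {"dp": [-0.042, 0.11, 0], "delta_rot": [0, 0, 0]}, {"dp": [-0.042, 0.11, 0], "delta_rot": [0, 0, 0]}, {"dp": [-0.042, 0.11, 0], "delta_rot": [0, 0, 0]}, {"dp": [-0.021, 0.055, 0], "delta_rot": [0, 0, 0]}, {"dp": [0, 0, -0.1], "delta_rot": [0, 0, 0]}, {"dp": [0, 0, -0.1], "delta_rot": [0, 0, 0]}, {"dp": [0, 0, -0.1], "delta_rot": [0, 0, 0]}, {"dp": [0, 0, -0.08], "delta_rot": [0, 0, 0]}, {"dp": [0, 0, -0.04], "delta_rot": [0, 0, 0]}, {"dp": [0, 0, 0], "delta_rot": [0, 0, 0]}, {"dp": [0, 0, 0], "delta_rot": [0, 0, 0]}])

```text
clock: 9.95
position: [445.5, 317.4, 82.7]
tool_rot: [0.273, 3.128, 0.002]
force: [0.5, -0.8, -1.9]
finger_gap: 50.8
grip_force: 37.3
```

```bash
python3 - <<'E'
from h import *
save('side','s3.png'); a=cv2.imread('pics/s3.png')
cv2.imwrite('pics/s3c.png',cv2.resize(a[60:210,120:260],None,fx=4,fy=4,interpolation=cv2.INTER_CUBIC))
E
```

```text
(no output)
```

View pics/s3c.png

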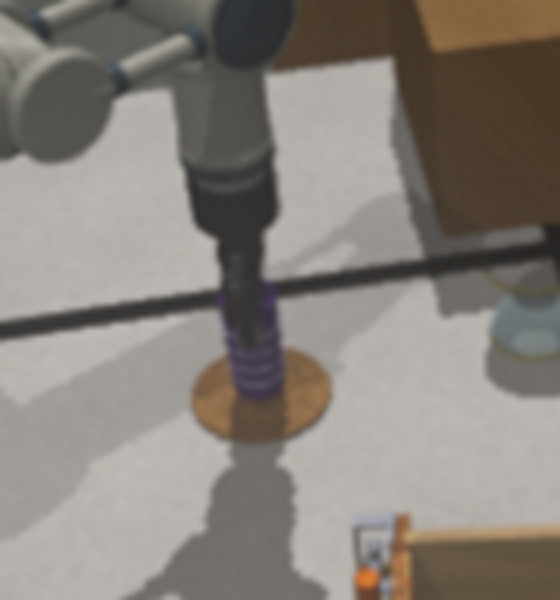

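The tumbler hangs upright just above the middle of the mat (base at crop (258,395), mat at (262,393)).

>>> play_rows(commands=[{"dp": [0, 0, -0.012], "delta_rot": [0, 0, 0]}, {"dp": [0, 0, -0.012], "delta_rot": [0, 0, 0]}, {"dp": [0, 0, -0.01], "delta_rot": [0, 0, 0]}, {"dp": [0, 0, 0], "delta_rot": [0, 0, 0]}, {"dp": [0, 0, 0], "delta_rot": [0, 0, 0]}])

```text
clock: 10.62
position: [444.8, 317.1, 71.0]
tool_rot: [-0.273, -3.13, 0.0]
force: [0.3, -0.0, -2.2]
finger_gap: 50.6
grip_force: 37.2
```

>>> play_rows(commands=[{"dp": [0, 0, -0.006], "delta_rot": [0, 0, 0]}, {"dp": [0, 0, 0], "delta_rot": [0, 0, 0]}, {"dp": [0, 0, 0], "delta_rot": [0, 0, 0]}])

```text
clock: 11.0
position: [445.3, 317.2, 70.6]
tool_rot: [0.273, 3.128, 0.001]
force: [-1.5, -0.9, 6.7]
finger_gap: 50.9
grip_force: 37.6
```

>>> play_rows(commands=[{"dp": [0, 0, 0], "delta_rot": [0, 0, 0]}, {"dp": [0, 0, 0], "delta_rot": [0, 0, 0]}, {"dp": [0, 0, 0], "delta_rot": [0, 0, 0]}, {"dp": [0, 0, 0], "delta_rot": [0, 0, 0]}, {"dp": [0, 0, 0], "delta_rot": [0, 0, 0]}, {"dp": [0, 0, 0], "delta_rot": [0, 0, 0]}, {"dp": [0, 0, 0], "delta_rot": [0, 0, 0]}, {"dp": [0, 0, 0], "delta_rot": [0, 0, 0]}], claw=1)

```text
clock: 12.0
position: [444.9, 317.1, 69.3]
tool_rot: [0.273, 3.13, -0.0]
force: [-0.9, 0.4, -0.2]
finger_gap: 85.3
grip_force: 0.0
```

>>> play_rows(commands=[{"dp": [0, 0, 0.05], "delta_rot": [0, 0, 0]}, {"dp": [0, 0, 0.1], "delta_rot": [0, 0, 0]}, {"dp": [0, 0, 0.1], "delta_rot": [0, 0, 0]}, {"dp": [0, 0, 0.1], "delta_rot": [0, 0, 0]}, {"dp": [0, 0, 0.1], "delta_rot": [0, 0, 0]}, {"dp": [0, 0, 0.08], "delta_rot": [0, 0, 0]}, {"dp": [0, 0, 0], "delta_rot": [0, 0, 0]}])

```text
clock: 12.88
position: [445.7, 317.6, 231.9]
tool_rot: [0.273, 3.125, 0.006]
force: [-0.2, 0.6, 0.7]
finger_gap: 85.7
grip_force: 0.0
```

```bash
python3 - <<'E'
from h import *
save('wrist','w4.png'); o=env.get_obs()
print('wrist',[(np.round(x['xyz']).tolist(),round(x['confidence'],2)) for x in finder.boxes_of('wrist','tumbler_center')[:2]])
im=save('side','s4.png');a=cv2.imread('pics/s4.png')
print('side',[(np.round(x['xyz']).tolist(),round(x['confidence'],2)) for x in finder.boxes_of('side','tumbler_center')[:2]])
w=cv2.imread('pics/w4.png')
cv2.imwrite('pics/c4.png',np.hstack([w,cv2.resize(a[90:186,145:217],(288,384),interpolation=cv2.INTER_CUBIC)]))
E
```

```text
wrist [([457.0, 319.0, 81.0], 0.92)]
side [([444.0, 298.0, 80.0], 0.81), ([782.0, 81.0, 61.0], 0.64)]
```

View pics/c4.png

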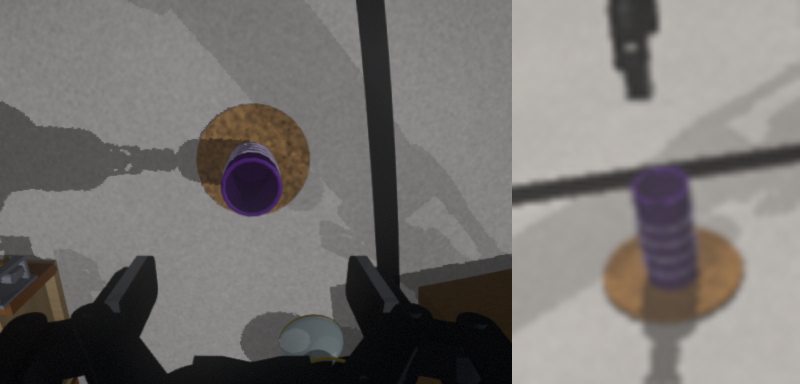

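The tumbler stands upright near the middle of the mat. Next is the knob.

>>> play_rows(commands=[{"dp": [0.01, -0.08, 0], "delta_rot": [0, 0, 0]}, {"dp": [0.02, -0.156, 0], "delta_rot": [0, 0, 0]}, {"dp": [0.02, -0.156, 0], "delta_rot": [0, 0, 0]}, {"dp": [0.02, -0.156, 0], "delta_rot": [0, 0, 0]}, {"dp": [0.02, -0.156, 0], "delta_rot": [0, 0, 0]}, {"dp": [0.02, -0.156, 0], "delta_rot": [0, 0, 0]}, {"dp": [0.02, -0.156, 0], "delta_rot": [0, 0, 0]}, {"dp": [0.02, -0.156, 0], "delta_rot": [0, 0, 0]}, {"dp": [0.008, -0.08, 0], "delta_rot": [0, 0, 0]}, {"dp": [0, 0, -0.05], "delta_rot": [0, 0, 0]}, {"dp": [0, 0, 0], "delta_rot": [0, 0, 0]}, {"dp": [0, 0, 0], "delta_rot": [0, 0, 0]}], claw=1)

```text
clock: 14.58
position: [492.0, -57.4, 212.7]
tool_rot: [-0.271, -3.129, -0.001]
force: [-0.5, 0.0, 0.5]
finger_gap: 85.5
grip_force: 0.0
```

```bash
python3 - <<'E'
from h import *
im=save('wrist','w5.png'); o=env.get_obs(); print(o['position'],o['tool_rot'])
hsv=cv2.cvtColor(im,cv2.COLOR_RGB2HSV); m=cv2.inRange(hsv,(5,200,120),(18,255,255))
n,l,s,c=cv2.connectedComponentsWithStats(m)
for i in np.argsort(-s[1:,4])[:4]+1: print(s[i],c[i].round(1),atz('wrist',c[i],147).round(1))
E
```

```text
[492.21594592 -57.495711   213.24986394] [-2.70516584e-01 -3.12980084e+00 -3.11691512e-04]
[259 206   7  17  39] [262.5 214.3] [494.7 -50.9 147. ]
```

View pics/w5.png

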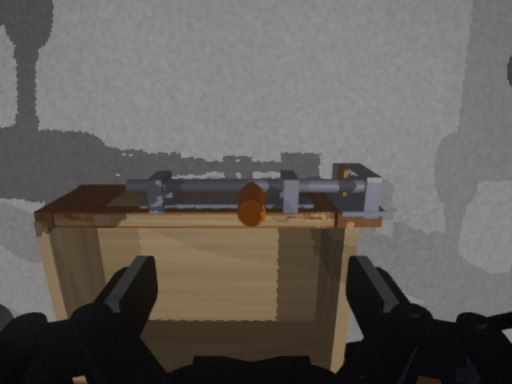

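The knob's top sits at (251,213), which gives about (494,-58.5). That agrees with the earlier measurement.

>>> play_rows(commands=[{"dp": [0.004, -0.002, -0.08], "delta_rot": [0, 0, 0]}, {"dp": [0, 0, -0.08], "delta_rot": [0, 0, 0]}, {"dp": [0, 0, -0.08], "delta_rot": [0, 0, 0]}, {"dp": [0, 0, -0.06], "delta_rot": [0, 0, 0]}, {"dp": [0, 0, -0.04], "delta_rot": [0, 0, 0]}, {"dp": [0, 0, 0], "delta_rot": [0, 0, 0]}, {"dp": [0, 0, 0], "delta_rot": [0, 0, 0]}])

```text
clock: 15.5
position: [494.0, -59.2, 112.3]
tool_rot: [0.273, 3.128, -0.0]
force: [-0.6, 0.2, 0.1]
finger_gap: 85.2
grip_force: 0.0
```

>>> play_rows(commands=[{"dp": [0, 0, 0], "delta_rot": [0, 0, 0]}, {"dp": [0, 0, 0], "delta_rot": [0, 0, 0]}, {"dp": [0, 0, 0], "delta_rot": [0, 0, 0]}, {"dp": [0, 0, 0], "delta_rot": [0, 0, 0]}, {"dp": [0, 0, 0], "delta_rot": [0, 0, 0]}, {"dp": [0, 0, 0], "delta_rot": [0, 0, 0]}, {"dp": [0, 0, 0], "delta_rot": [0, 0, 0]}, {"dp": [0, 0, 0], "delta_rot": [0, 0, 0]}, {"dp": [0, 0, 0], "delta_rot": [0, 0, 0]}, {"dp": [0, 0, 0], "delta_rot": [0, 0, 0]}], claw=-1, force=60)

```text
clock: 16.75
position: [493.6, -59.1, 111.5]
tool_rot: [0.273, 3.129, -0.0]
force: [-0.0, 0.8, 3.1]
finger_gap: 18.7
grip_force: 58.5
```

>>> play_rows(commands=[{"dp": [0, 0, 0.015], "delta_rot": [0, 0, 0]}, {"dp": [0, 0, 0.015], "delta_rot": [0, 0, 0]}, {"dp": [0, 0, 0.013], "delta_rot": [0, 0, 0]}, {"dp": [0, 0, 0], "delta_rot": [0, 0, 0]}, {"dp": [0, 0, 0], "delta_rot": [0, 0, 0]}])

```text
clock: 17.38
position: [493.4, -59.1, 124.0]
tool_rot: [-0.273, -3.129, 0.0]
force: [0.1, -0.6, -3.4]
finger_gap: 18.7
grip_force: 58.6
```

>>> play_rows(commands=[{"dp": [-0.005, -0.028, 0], "delta_rot": [0, 0, 0]}, {"dp": [-0.005, -0.028, 0], "delta_rot": [0, 0, 0]}, {"dp": [-0.005, -0.028, 0], "delta_rot": [0, 0, 0]}, {"dp": [-0.005, -0.028, 0], "delta_rot": [0, 0, 0]}, {"dp": [-0.005, -0.028, 0], "delta_rot": [0, 0, 0]}, {"dp": [0, 0, 0], "delta_rot": [0, 0, 0]}, {"dp": [0, 0, 0], "delta_rot": [0, 0, 0]}, {"dp": [0, 0, 0], "delta_rot": [0, 0, 0]}])

```text
clock: 18.38
position: [486.0, -101.4, 124.2]
tool_rot: [0.273, 3.13, -0.002]
force: [2.1, -1.0, -3.5]
finger_gap: 18.6
grip_force: 59.1
```

>>> play_rows(commands=[{"dp": [-0.027, -0.001, 0], "delta_rot": [0, 0, 0.5]}, {"dp": [-0.027, -0.003, 0], "delta_rot": [0, 0, 0.5]}, {"dp": [-0.026, -0.005, 0], "delta_rot": [0, 0, 0.5]}, {"dp": [0, 0, 0], "delta_rot": [0, 0, 0]}, {"dp": [0, 0, 0], "delta_rot": [0, 0, 0]}])

```text
clock: 19.0
position: [462.1, -103.7, 124.2]
tool_rot: [-0.053, 3.141, -0.0]
force: [1.0, 0.6, -2.8]
finger_gap: 18.6
grip_force: 59.2
```

```bash
python3 - <<'E'
from h import *
a=save('top','t6.png')[:,:,::-1]; b=save('side','s6.png')[:,:,::-1]; print(env.get_obs()['joint_positions'].round(2))
A=cv2.resize(a[145:265,205:345],None,fx=3.5,fy=3.5,interpolation=cv2.INTER_CUBIC)
B=cv2.resize(b[175:295,180:265],None,fx=3.5,fy=3.5,interpolation=cv2.INTER_CUBIC)
cv2.imwrite('pics/c6.png',np.hstack([A,B]))
E
```

```text
[-0.29 -0.25  1.74 -0.    1.65 -1.9 ]
```

View pics/c6.png

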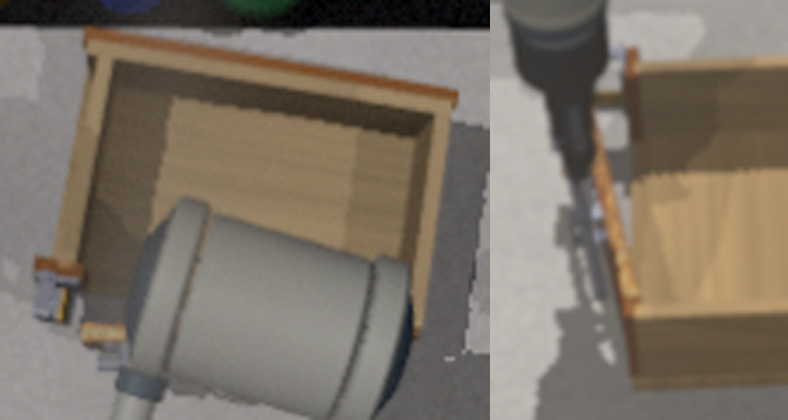

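The gate is visibly swinging open (free edge at crop (105,335), away from the post), and the forces are small. I'll continue the swing.

>>> play_rows(commands=[{"dp": [-0.026, -0.007, 0], "delta_rot": [0, 0, 0.5]}, {"dp": [-0.025, -0.009, 0], "delta_rot": [0, 0, 0.5]}, {"dp": [-0.025, -0.01, 0], "delta_rot": [0, 0, 0.5]}, {"dp": [-0.024, -0.012, 0], "delta_rot": [0, 0, 0.5]}, {"dp": [-0.023, -0.014, 0], "delta_rot": [0, 0, 0.5]}, {"dp": [0, 0, 0], "delta_rot": [0, 0, 0]}, {"dp": [0, 0, 0], "delta_rot": [0, 0, 0]}, {"dp": [0, 0, 0], "delta_rot": [0, 0, 0]}, {"dp": [0, 0, 0], "delta_rot": [0, 0, 0]}])

```text
clock: 20.23
position: [423.9, -118.2, 123.4]
tool_rot: [0.599, -3.081, -0.006]
force: [-3.0, 4.5, -3.2]
finger_gap: 18.7
grip_force: 59.2
```

```bash
python3 - <<'E'
from h import *
a=save('top','t7.png')[:,:,::-1]; b=save('side','s7.png')[:,:,::-1]; print(env.get_obs()['joint_positions'].round(2))
A=cv2.resize(a[195:295,85:345],None,fx=2,fy=2.5,interpolation=cv2.INTER_CUBIC)
B=cv2.resize(b[135:295,160:285],None,fx=2.2,fy=2.2,interpolation=cv2.INTER_CUBIC)
C=np.zeros((600,520,3),np.uint8); C[:250]=A; C[250:,:275][:350]=B[:350]
cv2.imwrite('pics/c7.png',C)
E
```

```text
[-0.35 -0.34  1.82  0.    1.67 -2.3 ]
```

View pics/c7.png

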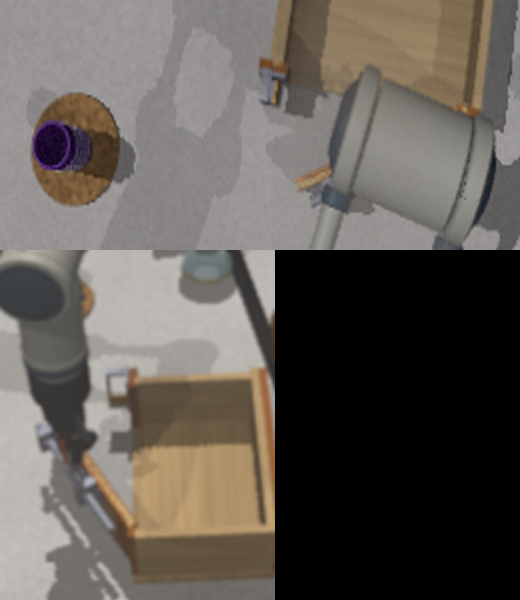

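```bash
python3 - <<'E'
from h import *
p=atz('top',(242,265.5),100); d=p[:2]-np.array([487.7,-216.3]); print(p,np.linalg.norm(d),np.degrees(np.arctan2(d[1],d[0]))-79.7)
o=env.get_obs(); print(o['force'],o['grip_force'],o['joint_velocities'].round(3)); print(job_done())
E
```

```text
[413.87641816 -28.62443281 100.        ] 201.67310122281782 31.772564779213724
[-3.64246937  5.09485456 -3.19769346] 59.21473145484924 [ 0.001 -0.001  0.    -0.001 -0.001 -0.001]
the job is handed in; nothing more can be done
None
```

I handed the job in; no verdict came back. The tumbler stands upright on the cork mat, the bolt is lifted and drawn back about 43 mm, and the arm is holding the gate open at about 32 degrees.

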